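# Bolt the takings box that was left open

### The job

One of the two dark grey steel takings boxes on the counter has been left with its bolt drawn back. Lift that bolt by its upright tab over the ridge in its way, slide it fully home through the keep, let it drop down flat again and let go. Leave the other box's bolt shut as it is.

Things in the scene. Friction and masses are not known exactly. Their poses are not given: they have to be found in the camera images.
- drawn_tab (a point): Grip point of the bolt to shut: an upright steel tab, 14 mm wide (local x), 24 long (y), 44 tall, on the rear end of a flat steel bar (16 mm wide, 159 long). The point is on the tab's middle line, 18 mm below its top and 26 mm above the bar; 106 mm over the counter when the bolt lies flat. It moves with the bolt. Local z up, +y the way the bolt slides home, x across it.
- drawn_slide (a joint): How far that bolt is slid, m: 0 drawn back, 0.060 fully home; starts at 0 to 0.010; 1 N of friction. A fixed ridge 8 mm high under the bar blocks a tooth on its underside from 0.018 to 0.042 unless the bolt is lifted over 8 mm; it lies flat only before or past the ridge. Along the bolt, a 22 mm high stop is 7 mm behind the tab at 0; a 40 mm high guide is 34 mm ahead of it at 0.060.
- drawn_lift (a joint): How far that bolt is lifted straight up in its tall guides, m: 0 lying flat, 0.016 the most. It stays level, weighs about 0.2 kg and falls back by its own weight. Flat, the bar lies 72 to 80 mm over the counter and the tab's top is at 124 mm. Across the bolt nothing stands beside the tab but the flat lid, 62 mm over the counter, and the ridge, 70 mm.
- shut_slide (a joint): How far the bolt of the other box is slid, m, same meaning; it starts home (0.057 to 0.060) and is to stay so. Both boxes look alike: dark grey steel, 144 mm by 252 mm (along the bolt), 60 mm high, fixed to the counter, about 0.3 to 0.46 m apart, turned up to 23 degrees; either may be on the left. The bolts slide to the robot's left (+y).

How it is judged (in metres and radians):
On the way:
1. the drawn bolt, lifted, passes over the ridge (value of joint drawn_lift above 0.006 m and value of joint drawn_slide between 0.019 and 0.041 m), for 0.05 s.
At the end, for the whole second after the job is handed in: The bolt that was drawn is home (slid at least 48 of 60 mm) and has dropped flat (lifted less than 4 mm), at rest; the other bolt is still home (at least 48 mm) (value of joint each of drawn_slide, shut_slide above 0.048 m and value of joint drawn_lift below 0.004 m and velocity of joint drawn_slide between -0.01 and 0.01 m/s); the robot touches nothing.
It fails at once if the other box's bolt is drawn (value of joint shut_slide below 0.045 m).
It also fails if it takes over 32 s, if anything falls off the work surface, if the arm or the gripper's body presses on something with over 40 N, if the wrist force passes 120 N, or if a joint passes its speed limit or range.

### The arm

A 6-joint arm with a two-finger parallel gripper is mounted at the origin on a cart in front of the work surface, level with it; the furniture and walls round the work are solid. World frame = base frame: x ahead of the robot, y to its left, z up, the work surface at z = 0. Lengths are in mm, angles in degrees, forces in N, time in s.
With the tool pointing down it reaches from about 350 to 850 mm from the base axis. Payload 8.1 kg.
Tool frame: the origin (TCP) lies at the very end of the fingers, on their centre line; the grasp point (between the pads) lies 19 mm behind it; z points along the fingers, y is the line along which they close (so a half turn about z gives the same grasp; the last joint's range is limited). The gripper opens to 85 mm and grips with 20 to 120 N. Pads are 22 mm wide; open, the fingers measure 114 mm over their backs; the gripper's body (76 mm by 85 mm) begins 54 mm behind the grasp point. The pads swing forward as they close: fully open they stand 13 mm farther back than shut.
Start: joints at [61.226, 7.471, 85.268, -0, 87.261, -4.893], TCP at [242.882, 548.647, 231.292] pointing down, gripper open.
Joint ranges: [-169.43, 169.43], [-51.17, 129.36], [1.28, 143.12], [-76.62, 256.62], [0, 156.53], [-152.29, 152.29]. Speed limits (degrees/s): [136.94, 136.94, 159.86, 180, 180, 180].

### API

Orientations are given as [roll, pitch, yaw] about the fixed x, y, z axes, in that order (R = Rz(yaw) Ry(pitch) Rx(roll)).
In Python, from bench import sense, eyes, job, models gives the robot as it stands. The module is installed in compiled form; this text tells all that it offers.
- The arm moves only by the tool apply_moves, never from a script. Its argument "rows" is a list of rows, each a list of 6 numbers: the shift along the tool's x, y, z in mm, then the turn, a rotation vector about the tool's x, y, z in rad. In form: [[dx, dy, dz, rx, ry, rz], ...]. A call has exactly 5 rows; each row shifts and turns the commanded pose from where the row before left it, along the tool's axes as they then stand; what a row does not reach is not made up. A row lasts 1/8 s, in which the tool goes at most 62.5 mm and 10.7 degrees, less where a joint would pass 70% of its speed; a pose out of reach is approached as far as the arm can. A call is refused whole if a number of a shift passes 62.5 or a number of a turn 0.188, either way. A call with a gripper value outside its range is refused whole. "fingers" is the finger opening in mm, from 0 to 85.4, set as the call begins (left out, the last holds). The fingers move at their own pace and stop on an object; "grip_force" is the grip in N (left out, the last holds). Time passes only in rows, so rows that do not move let the fingers close, or fill a call up. It gives the time, the measured TCP pose, the force, the opening and the grip force at its end, in the units of the state.
- sense(): the state, without advancing time (a new reading comes with each control period).
- eyes.snapshot(name): name is "side" or "top" or "wrist"; returns (picture, depth): 384x512x3 uint8, red, green, blue; 384x512 float32, mm along the optical axis (not along the pixel's ray), 0 where there is no reading.
- eyes.get_calibration(name): a dict with "intrinsics" (3x3 intrinsics, pixels), "D" ([k1, k2, p1, p2, k3] as OpenCV has them; the pictures are not rectified), "R" (3x3) and "t" (3): a world point X has camera coordinates R X + t; the wrist camera has in their place "mount" (4x4, takes a point from camera to tool coordinates, whose origin is the TCP and whose axes are the flange's). Camera axes: x right, y down, z forward; pixel columns grow to the right and rows downward; lengths in mm; the calibration is good to about 2 mm. A picture is of the moment at which its call begins: read the wrist's pose just before it. get_calibration takes no time and is no camera call.
- job.hand_in(): hands the job in; it is judged then, once.
Trained networks look in the newest picture that a camera, given by its name, has taken for a name from the list of things; names that differ only in an ending like _2 or _b are one class to them, and where a whole thing is asked for, a point or a joint stands for the part that bears it (a point fixed in the world has none). Each returns a list of dicts, best first, with "confidence" (0 to 1); they miss things now and then, are a little off and sometimes report something else, mostly with a low value. They report only what shows in the picture. A call takes as long as a camera call.
- models.boxes_of(name, camera): "xyz" ([x, y, z] in mm, in world coordinates, good to about 4 mm: the middle of the surface that is visible of it).
- models.cut_out(name, camera): "pixels" (384x512 bool, what is visible of it).
- models.place_of(name, camera): "xyz" ([x, y, z] in mm, in world coordinates, good to about 4 mm: a listed point, or the origin of a listed thing).
The state is a dict: "time": time; "joint_pos": joint angles; "qd": joint speeds; "joint_efforts": joint torques, N m; "tool_pos": TCP position; "tcp_rot": TCP orientation; "ft_force": force on the tool from outside, world axes, zero at the start; "wrist_torque": the same for the moment, N m; "finger_gap": finger opening in mm; "grip_force": force on a finger pad.
Only numpy, scipy, OpenCV 4.12 (cv2) and the standard library are available. Lean on these libraries where they do the work, as an engineer would, in place of code of your own. Each camera call takes 0.05 s, during which the arm holds its last target. There are 200 camera calls.

## Working session

There is one attempt and no reset: what is moved stays moved. The work goes in short steps, Python scripts to look and compute and a tool call to move; the robot and the scene stay as the last step left them, time stands still between calls to the robot, and variables do not carry over. Pictures are saved under pics/ and viewed, at most 10 in all, crops included, and the job is handed in when it is done.

Besides the shell and the picture viewer there is one more tool, called after ">>>" as a command line: name --pt "numbers of a row" for each row, then --argument value for the rest. apply_moves: Moves the arm, as the interface text tells. Its arguments: {"type":"object","properties":{"rows":{"type":"array"},"fingers":{"type":"number"},"grip_force":{"type":"number"}},"required":["rows"]}

```bash
mkdir -p pics
python3 - <<'E'
from bench import sense, eyes, job, models
import cv2
s=sense();print(s)
for c in("top","side"):
    p,d=eyes.snapshot(c);cv2.imwrite(f"pics/{c}1.png",p[:,:,::-1])
    for n in("drawn_tab","drawn_slide","shut_slide"):
        try:print(c,n,models.place_of(n,c)[:3])
        except Exception as e:print(c,n,e)
E
```

```text
{'time': 0.0, 'joint_pos': array([ 6.12249147e+01,  7.51707259e+00,  8.53294445e+01,  1.68716646e-04,
        8.72631332e+01, -4.89411179e+00]), 'qd': array([ 0.09558055,  0.00126269, -0.06655797, -0.12488837,  0.07444507,
        0.06949564]), 'joint_efforts': array([-2.53896142e-03, -5.69380689e+01, -5.00563037e+01, -2.87316252e-04,
        1.45427583e-02, -2.48115623e-05]), 'tool_pos': array([242.61937867, 548.14269957, 230.22239052]), 'tcp_rot': array([-1.79890764e+02, -9.52265178e-03,  1.56119009e+02]), 'ft_force': array([ 0.06132213, -0.67596976,  0.08538339]), 'wrist_torque': array([0.02591979, 0.00722082, 0.02446963]), 'grip_force': 0.0, 'finger_gap': 85.59955614637127}
top drawn_tab [{'xyz': [512.6, -243.6, 107.2], 'confidence': 0.97}]
top drawn_slide it knows: drawn_tab
top shut_slide it knows: drawn_tab
side drawn_tab [{'xyz': [514.7, -242.4, 105.3], 'confidence': 0.74}]
side drawn_slide it knows: drawn_tab
side shut_slide it knows: drawn_tab
```

View pics/top1.png

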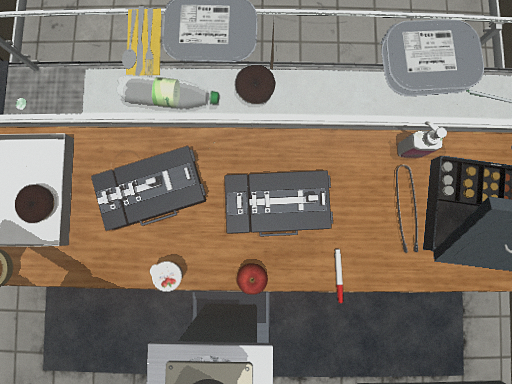

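The top view shows two boxes, at about (150,188) and (278,202). I'll enlarge them and project the network's point onto the picture.

```bash
cat > h.py <<'E'
import numpy as np, cv2
from bench import sense, eyes, job, models
from scipy.spatial.transform import Rotation as Ro
def cam(c,s=None):
    k=eyes.get_calibration(c);K=np.array(k["intrinsics"]);D=np.array(k["D"])
    if c!="wrist": return K,D,np.array(k["R"]),np.array(k["t"]).ravel()
    M=np.array(k["mount"]);W=np.eye(4);W[:3,:3]=Ro.from_euler("xyz",s["tcp_rot"],degrees=True).as_matrix();W[:3,3]=s["tool_pos"]
    V=np.linalg.inv(W@M);return K,D,V[:3,:3],V[:3,3]
def proj(c,X,s=None):
    K,D,R,t=cam(c,s);return cv2.projectPoints(np.float64(X).reshape(-1,3),cv2.Rodrigues(R)[0],t,K,D)[0][:,0]
def onplane(c,px,z,s=None):
    K,D,R,t=cam(c,s);u=cv2.undistortPoints(np.float64(px).reshape(-1,1,2),K,D)[:,0]
    r=np.c_[u,np.ones(len(u))]@R;C=-R.T@t
    return C+r*((z-C[2])/r[:,2])[:,None]
E
python3 - <<'E'
from h import *
print(proj("top",[[513,-243,106],[513,-243,124]]))
p=cv2.imread("pics/top1.png")[140:240,85:340];cv2.imwrite("pics/crop1.png",cv2.resize(p,None,fx=3.1,fy=3.1,interpolation=cv2.INTER_CUBIC))
E
```

```text
[[311.95840298 198.5669446 ]
 [313.10477289 197.86342755]]
```

View pics/crop1.png

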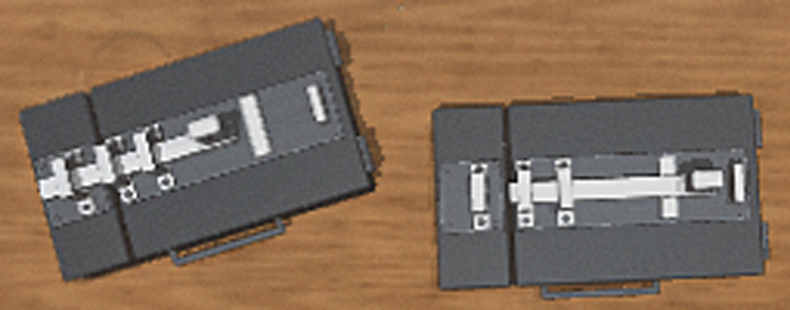

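The right-hand box is the drawn one: its bar stops short of the keep, and its tab is at about (313,198) in the picture, matching the network's point. Next I'll get the box yaw and plan the approach.

```bash
cat >> h.py <<'E'
def rows(target,yaw,n,s=None):
    s=s or sense();R=Ro.from_euler("xyz",s["tcp_rot"],degrees=True);p=np.array(s["tool_pos"])
    G=Ro.from_euler("xyz",[180,0,yaw],degrees=True);dv=(R.inv()*G).as_rotvec()/n;d=(np.array(target)-p)/n
    for i in range(n):
        print(np.round(np.r_[R.inv().apply(d),dv*1000],1).tolist(),"(rot mrad)");R=R*Ro.from_rotvec(dv)
E
python3 - <<'E'
from h import *
px=np.array([[440,288],[765,272],[433,107],[755,95],[570,189],[670,184]])/3.1+[85,140]
X=onplane("top",px,60);print(X.round(1))
for a,b in((0,1),(2,3)):
    v=X[a]-X[b];print(np.degrees(np.arctan2(v[1],v[0])),np.linalg.norm(v))
print(np.round(eyes.get_calibration("wrist")["mount"],2))
print(onplane("top",np.array([[708,179]])/3.1+[85,140],124))
rows([513,-243,230],92.5,15)
E
```

```text
[[ 431.3  -43.4   60. ]
 [ 446.5 -297.8   60. ]
 [ 574.1  -35.1   60. ]
 [ 586.8 -291.    60. ]
 [ 510.1 -144.3   60. ]
 [ 515.  -223.2   60. ]]
93.4266292583442 254.90938048847988
92.84113343100887 256.25743828463254
[[  -0.     -0.95   -0.3    79.5 ]
 [   1.      0.     -0.     -1.39]
 [   0.     -0.3     0.95 -143.76]
 [   0.      0.      0.      1.  ]]
[[ 513.2851479  -243.64563086  124.        ]]
[-37.8, -40.9, 0.1, -0.1, 0.0, 74.0] (rot mrad)
[-40.8, -38.0, 0.1, -0.1, 0.0, 74.0] (rot mrad)
[-43.5, -34.9, 0.1, -0.1, 0.0, 74.0] (rot mrad)
[-45.9, -31.6, 0.1, -0.1, 0.0, 74.0] (rot mrad)
[-48.1, -28.1, 0.1, -0.1, 0.0, 74.0] (rot mrad)
[-50.1, -24.5, 0.1, -0.1, 0.0, 74.0] (rot mrad)
[-51.8, -20.7, 0.1, -0.1, 0.0, 74.0] (rot mrad)
[-53.1, -16.8, 0.1, -0.1, 0.0, 74.0] (rot mrad)
[-54.2, -12.9, 0.1, -0.1, 0.0, 74.0] (rot mrad)
[-55.0, -8.8, 0.1, -0.1, 0.0, 74.0] (rot mrad)
[-55.5, -4.7, 0.0, -0.1, 0.0, 74.0] (rot mrad)
[-55.7, -0.6, 0.0, -0.1, 0.0, 74.0] (rot mrad)
[-55.6, 3.5, 0.0, -0.1, 0.0, 74.0] (rot mrad)
[-55.2, 7.6, 0.0, -0.1, 0.0, 74.0] (rot mrad)
[-54.5, 11.7, 0.0, -0.1, 0.0, 74.0] (rot mrad)
```

Yaw is about 93° and the box length comes out at 255 mm against the given 252, which is good enough. Travelling now.

>>> apply_moves --pt "-38 -41 0 0 0 0.074" --pt "-41 -38 0 0 0 0.074" --pt "-43.5 -35 0 0 0 0.074" --pt "-46 -31.5 0 0 0 0.074" --pt "-48 -28 0 0 0 0.074" --fingers 60

```text
time: 0.82
tool_pos: [333.6, 283.1, 231.2]
tcp_rot: [180.0, 0.0, 134.8]
ft_force: [0.9, -0.5, 0.3]
finger_gap: 60.0
grip_force: 0.0
```

>>> apply_moves --pt "-50 -24.5 0 0 0 0.074" --pt "-52 -20.5 0 0 0 0.074" --pt "-53 -17 0 0 0 0.074" --pt "-54 -13 0 0 0 0.074" --pt "-55 -9 0 0 0 0.074"

```text
time: 1.45
tool_pos: [423.4, 19.3, 231.4]
tcp_rot: [180.0, 0.0, 113.6]
ft_force: [1.3, 0.8, -0.7]
finger_gap: 59.8
grip_force: 0.0
```

>>> apply_moves --pt "-55.5 -4.5 0 0 0 0.074" --pt "-55.5 -0.5 0 0 0 0.074" --pt "-55.5 3.5 0 0 0 0.074" --pt "-55 7.5 0 0 0 0.074" --pt "-54.5 11.5 0 0 0 0.074"

```text
time: 2.08
tool_pos: [513.4, -243.8, 231.2]
tcp_rot: [180.0, -0.0, 92.4]
ft_force: [0.6, 0.7, 1.1]
finger_gap: 59.9
grip_force: 0.0
```

Run:
```python
from h import *
s=sense();p,d=eyes.snapshot("wrist");cv2.imwrite("pics/w1.png",p[:,:,::-1])
print(s["time"],s["tool_pos"],s["tcp_rot"],models.place_of("drawn_tab","wrist"))
print(proj("wrist",[[513,-243,124]],s))
```

```text
2.075 [ 513.37441203 -243.78510377  231.17012076] [ 1.79991772e+02 -4.08746158e-03  9.23684274e+01] [{'xyz': [518.6, -244.8, 107.7], 'confidence': 0.86}]
[[256.42732312 186.32293212]]
```

View pics/w1.png

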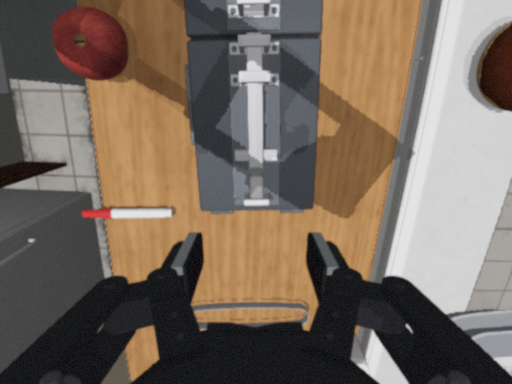

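The wrist picture shows the tab near (257,187), against a projected (256.4,186.3). I'll enlarge it once for the bar direction and tab centre.

Run:
```python
from h import *
p=cv2.imread("pics/w1.png")[60:215,185:325];cv2.imwrite("pics/w1c.png",cv2.resize(p,None,fx=3.8,fy=3.8,interpolation=cv2.INTER_CUBIC))
```

```text
(no output)
```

View pics/w1c.png

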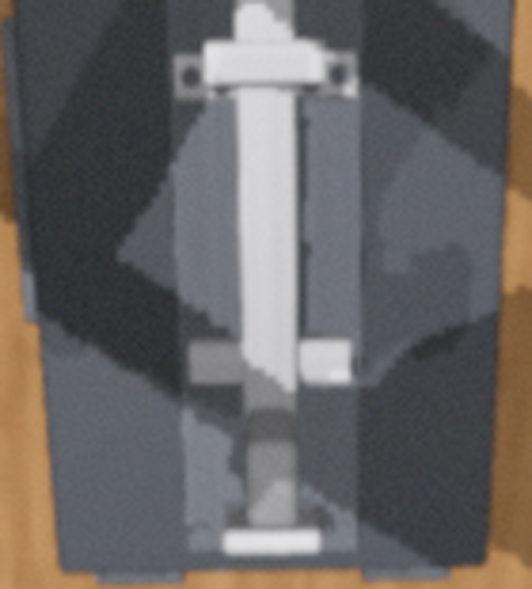

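Tab centre is at about (256.6,187.1), within 1 px of the estimate, and the bolt yaw is about 93°. Descending straight to z≈88.

>>> apply_moves --pt "0 0 35 0 0 -0.012" --pt "0 0 35 0 0 0" --pt "0 0 35 0 0 0" --pt "0 0 25 0 0 0" --pt "0 0 13 0 0 0"

```text
time: 2.8
tool_pos: [512.0, -240.9, 86.5]
tcp_rot: [-179.9, -0.1, 93.2]
ft_force: [0.1, -0.4, 1.3]
finger_gap: 60.3
grip_force: 0.0
```

>>> apply_moves --pt "0 0 0 0 0 0" --pt "0 0 0 0 0 0" --pt "0 0 0 0 0 0" --pt "0 0 0 0 0 0" --pt "0 0 0 0 0 0" --fingers 0 --grip_force 40

```text
time: 3.42
tool_pos: [514.9, -242.5, 90.1]
tcp_rot: [179.8, 0.1, 93.2]
ft_force: [5.8, -0.5, 0.3]
finger_gap: 13.5
grip_force: 42.4
```

Gripped, with a gap of 13.5 mm on the 14 mm tab. Lifting 12 mm, then sliding.

>>> apply_moves --pt "0 0 -4 0 0 0" --pt "0 0 -4 0 0 0" --pt "0 0 -4 0 0 0" --pt "0 0 0 0 0 0" --pt "0 0 0 0 0 0"

```text
time: 4.05
tool_pos: [514.8, -242.3, 101.8]
tcp_rot: [179.8, 0.1, 93.2]
ft_force: [6.4, -0.1, -1.4]
finger_gap: 13.0
grip_force: 42.1
```

Run:
```python
from h import *
s=sense();print(s["tool_pos"],s["ft_force"],s["finger_gap"])
eyes.snapshot("side");print(models.place_of("drawn_tab","side"))
```

```text
[ 514.82905712 -242.32670722  101.76659434] [ 6.40546203 -0.10182348 -1.39560857] 12.997671486817358
[{'xyz': [514.8, -240.8, 115.5], 'confidence': 0.76}]
```

The bolt is lifted about 11 mm, with a wrist load of about -1.4 N, close to its weight. Sliding it home.

>>> apply_moves --pt "8 0 0 0 0 0" --pt "8 0 0 0 0 0" --pt "8 0 0 0 0 0" --pt "8 0 0 0 0 0" --pt "8 0 0 0 0 0"

```text
time: 4.78
tool_pos: [512.5, -202.2, 101.7]
tcp_rot: [179.8, 0.1, 93.2]
ft_force: [7.0, -0.9, -1.8]
finger_gap: 13.7
grip_force: 42.1
```

>>> apply_moves --pt "4 0 0 0 0 0" --pt "3 0 0 0 0 0" --pt "3 0 0 0 0 0" --pt "2 0 0 0 0 0" --pt "0 0 0 0 0 0"

```text
time: 5.4
tool_pos: [511.8, -190.2, 101.7]
tcp_rot: [179.8, 0.1, 93.2]
ft_force: [6.1, 0.9, -2.6]
finger_gap: 13.6
grip_force: 42.1
```

>>> apply_moves --pt "2 0 0 0 0 0" --pt "2 0 0 0 0 0" --pt "1 0 0 0 0 0" --pt "1 0 0 0 0 0" --pt "0 0 0 0 0 0"

```text
time: 6.02
tool_pos: [511.8, -189.0, 102.9]
tcp_rot: [179.7, 0.5, 93.1]
ft_force: [4.7, -21.1, -1.9]
finger_gap: 13.1
grip_force: 41.9
```

The -21 N shows the end stop is reached. Backing off the preload, lowering and releasing.

>>> apply_moves --pt "-4.5 0 0 0 0 0" --pt "0 0 4 0 0 0" --pt "0 0 4 0 0 0" --pt "0 0 3.5 0 0 0" --pt "0 0 0 0 0 0"

```text
time: 6.65
tool_pos: [511.8, -189.3, 90.2]
tcp_rot: [179.8, 0.1, 93.2]
ft_force: [6.0, -3.4, -2.5]
finger_gap: 13.5
grip_force: 42.1
```

>>> apply_moves --pt "0 0 0 0 0 0" --pt "0 0 0 0 0 0" --pt "0 0 0 0 0 0" --pt "0 0 0 0 0 0" --pt "0 0 0 0 0 0" --fingers 60

```text
time: 7.28
tool_pos: [510.0, -188.5, 88.7]
tcp_rot: [-180.0, -0.0, 93.2]
ft_force: [0.7, -0.4, 1.0]
finger_gap: 60.0
grip_force: 0.0
```

>>> apply_moves --pt "0 0 -15 0 0 0" --pt "0 0 -30 0 0 0" --pt "0 0 -30 0 0 0" --pt "0 0 -35 0 0 0" --pt "0 0 -30 0 0 0"

```text
time: 7.9
tool_pos: [510.4, -188.7, 231.6]
tcp_rot: [179.9, 0.1, 93.2]
ft_force: [-0.3, 0.1, 0.2]
finger_gap: 60.0
grip_force: 0.0
```

Run:
```python
from h import *
s=sense();print(s["tool_pos"],s["ft_force"],s["finger_gap"])
p,d=eyes.snapshot("wrist");print(models.place_of("drawn_tab","wrist"))
a,_=eyes.snapshot("side");print(models.place_of("drawn_tab","side"))
cv2.imwrite("pics/w2.png",cv2.resize(p[:230,150:370,::-1],None,fx=2.5,fy=2.5))
```

```text
[ 510.40369177 -188.66193269  231.63621063] [-0.29915252  0.13509696  0.21649649] 60.008144447251844
[{'xyz': [514.3, -188.1, 107.2], 'confidence': 0.71}]
[{'xyz': [514.7, -187.4, 103.7], 'confidence': 0.84}]
```

View pics/w2.png

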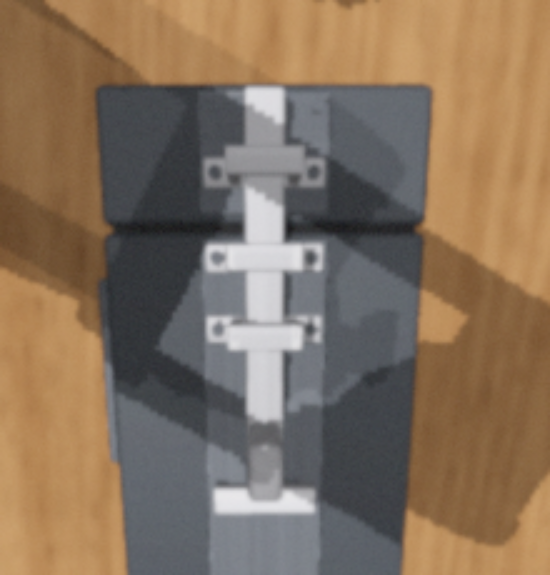

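The bar now runs through both guides and the keep at crop (265,165). The tab at (265,470) is past the ridge, at its flat height of about 106 mm, and the gripper is clear.

```bash
python3 -c "
from bench import job
print(job.hand_in())"
```

```text
the job is handed in; nothing more can be done
None
```

I lifted the right-hand box's bolt over the ridge, slid it home through the keep, let it drop flat and released it; I never touched the other box's bolt, and I handed the job in at about 8 s (the verdict wasn't shown).

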